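# Clear the trimming jig and start its clamp screw

## Task

Pick up the scraper block and with it (not with the fingers) sweep the three board offcuts off the bed of the trimming jig into the tray along its side, then put the scraper down on the table, off the jig. Then start the jig's clamp screw: push its leaning black wing knob fully in against the spring and, holding it in, turn it clockwise to its stop so that it stays down when you let go. Do not disturb the other things on the table.

Things in the scene. Friction and masses are not known exactly. Their poses are not given: they have to be found in the camera images.
- jig: The trimming jig, fixed to the table. Origin on the table under its bed's centre; x points away from the robot to the clamp head, y to the tray, z up. The bed is 170 mm (x) by 260 mm (y), its grey top 36 mm above the table. The knob on the head at the back leans to -y; it takes up x = 105 to 185 mm, y = -45 to 40 mm, 85 to 160 mm above the table.
- bed (a point): Centre of the bed's top face, axes as the jig's. A 230 mm steel clamp bar along y closes off its far edge at x = 80 to 100 mm, its top 20 mm above the bed, 6 mm above the bed (offcuts cannot pass under); it comes down with the screw.
- tray (a point): Centre of the inner floor of the open tray on the bed's +y side (162 by 102 mm inside, long in x, floor 4 mm above the table, rim 30 mm above the table and so 6 mm below the bed's top). It adjoins the bed, its centre 185 mm from the bed's centre.
- offcut0_mid (a point): Centre of a loose strip of brown board on the bed, 75 by 22 mm, 10 mm thick; x along it, z up. 16 g.
- offcut1_mid (a point): Centre of a loose strip of brown board on the bed, 65 by 26 mm, 10 mm thick; x along it, z up. 16 g.
- offcut2_mid (a point): Centre of a loose strip of brown board on the bed, 70 by 20 mm, 10 mm thick; x along it, z up. 16 g.
- scraper: The scraper block, standing on the table: a white sole 130 mm (x) by 32 mm (y) by 16 mm high, and on it a pale wooden grip 84 mm (x) by 26 mm (y), its top 58 mm above the underside. Origin at the centre of the underside, x along it, z up. About 0.18 kg.
- scraper_grip (a point): Middle of the scraper's wooden grip, 38 mm above its underside; pinch it here across y (26 mm). Axes as the scraper's.
- knob_grip (a point): Centre of the black wing of the knob: 76 mm long (x), 18 mm wide (y), 30 mm high (z). Moves and turns with it. z is the screw axis, outward (up, leaning 30 degrees from vertical to the jig's -y): push along -z, clockwise is about -z. When out, the wing's underside is 28 mm above the steel housing; between them is only a 17 mm thick neck.
- screw_push (a joint): How far the knob is pushed in along its axis, m: 0 out, 0.014 fully in. A spring pushes it out (3 N at 0, 7 N fully in). It must be pushed in more than about 0.0105 before the thread lets it turn past 0.4; once turned farther, the thread holds it at about 0.010 to 0.012.
- screw_turn (a joint): Clockwise turn of the knob, rad: starts between 0 and 0.2, stop at 1.3. Stays where left. Do not force it past 0.6 unless pushed in 0.007 or more. At 0.65 the wing points along the jig's x.
- weight: Bystander: dark steel pressing weight, 115 x 52 x 35 mm, origin under its centre, x along it. Leave alone.
- jar: Bystander: white jar, 68 mm across, 85 mm high, origin under its centre. Leave alone.
- bottle: Bystander: orange bottle, 64 mm across, 190 mm high, origin under its centre. Leave alone.
- mug: Bystander: white mug, 84 mm across, 95 mm high, origin under its centre. Leave alone.
- spatula: Bystander: spatula lying on the table, 200 mm long, x along it. Leave alone.
- offcut0: The same strip as offcut0_mid, origin at the centre of its underside.
- offcut1: The same strip as offcut1_mid, origin at the centre of its underside.
- offcut2: The same strip as offcut2_mid, origin at the centre of its underside.
Not all that is in view belongs to the job. What is shaped like the offcut0 but green is not meant.

How it is judged (in metres and radians):
On the way, in this order (a step that is already met when the one before it is completed fails the run):
1. all three offcuts lie in the tray (y of offcut0_mid in the frame of bed between 0.125 and 0.25 m and x of offcut0_mid in the frame of bed between -0.1 and 0.1 m and z of each of offcut0_mid, offcut1_mid, offcut2_mid in the frame of bed below -0.004 m and y of offcut1_mid in the frame of bed between 0.125 and 0.25 m and x of offcut1_mid in the frame of bed between -0.1 and 0.1 m and y of offcut2_mid in the frame of bed between 0.125 and 0.25 m and x of offcut2_mid in the frame of bed between -0.1 and 0.1 m), for 0.2 s.
2. the knob is pushed in and turned under its thread (value of joint screw_turn above 1.1 rad and value of joint screw_push above 0.008 m), for 0.1 s.
At the end, for the whole second after the job is handed in: Offcuts in the tray (centres past the bed edge, 4 mm or more below the bed top); knob turned over 1.1 rad and over 8 mm in by itself; scraper on the table (grip middle below 50 mm), not touching the jig; scraper and bystanders at rest (all of step 1 and all of step 2 and height (world z) of scraper_grip below 0.05 m and contact force between scraper and jig below 0.05 N and linear speed of each of scraper, weight, jar, bottle, mug, spatula below 0.02 m/s).
It fails at once if the knob is forced round without being pushed in (value of joint screw_turn above 0.6 rad and value of joint screw_push below 0.007 m).
It fails at once if the fingers touch an offcut instead of the scraper doing so (contact force between the fingers and offcut0 above 0.05 N or contact force between the fingers and offcut1 above 0.05 N or contact force between the fingers and offcut2 above 0.05 N).
It fails at once if a bystander (weight, jar, bottle, mug, spatula) is moved more than 30 mm (distance of any of weight, jar, bottle, mug, spatula from where it was at the start of the episode above 0.03 m).
It also fails if it takes over 62 s, if anything falls off the work surface, if the arm or the gripper's body presses on something with over 40 N, if the wrist force passes 120 N, or if a joint passes its speed limit or range.

## Robot

A 6-joint arm with a two-finger parallel gripper is mounted at the origin on the work surface. World frame = base frame: x ahead of the robot, y to its left, z up, the work surface at z = 0. Lengths are in mm, angles in rad, forces in N, time in s.
With the tool pointing down it reaches from about 400 to 925 mm from the base axis. Payload 12.5 kg.
Tool frame: the origin (TCP) lies midway between the tips of the shut fingers; the grasp point (between the pads) lies 19 mm behind it; z points along the fingers, y is the line along which they close (so a half turn about z gives the same grasp; the last joint's range is limited). The gripper opens to 95 mm and grips with 3 to 60 N. Pads are 20 mm wide; open, the fingers measure 119 mm over their backs; the gripper's body (75 mm by 180 mm) begins 59 mm behind the grasp point.
Start: joints at [-1.258, 0.491, 1.559, -0, 1.092, -0.106], TCP at [254.189, -570.994, 214.661] pointing down, gripper open.
Joint ranges: [-3.1, 3.1], [-0.84, 2.19], [0.05, 2.79], [-1.13, 4.28], [0.06, 2.93], [-2.69, 2.69]. Speed limits (rad/s): [2.22, 2.22, 2.79, 3.14, 3.14, 3.14].

## Interface

Orientations are given as [roll, pitch, yaw] about the fixed x, y, z axes, in that order (R = Rz(yaw) Ry(pitch) Rx(roll)).
In Python, from cell import env gives the robot as it stands.
- The arm moves only by the tool carry_out, never from a script. Its argument "series" is a list of rows, each a list of 4 numbers: the shift along the world's x, y, z normalised to -1 to 1, where 1 is 5 cm, then the turn about the world's z normalised to -1 to 1, where 1 is 6 degrees. In form: [[x, y, z, turn], ...]. A call has exactly 5 rows; each row shifts and turns the commanded pose from where the row before left it; what a row does not reach is not made up. A row lasts 1/10 s, in which the tool goes at most 50 mm and 8.59 degrees, less where a joint would pass 70% of its speed; a pose out of reach is approached as far as the arm can. A call with a number of a shift or a turn outside -1 to 1 is refused whole. A call with a gripper value outside its range is refused whole. "fingers" is the closure, from -1 (fully open) to 1 (shut), set as the call begins (left out, the last holds). The fingers move at their own pace and stop on an object; the grip force is fixed at half the most. Time passes only in rows, so rows that do not move let the fingers close, or fill a call up. It gives the time, the measured TCP pose, the force, the opening and the grip force at its end, in the units of the state.
- env.state(): the state, without advancing time (a new reading comes with each control period).
- env.read_camera(name): name is "scene" or "top" or "wrist"; returns the picture (400x640x3 uint8, red, green, blue); there is no depth.
- env.calibration(name): a dict with "K" (3x3 intrinsics, pixels), "pose" (4x4, takes a point from camera to world coordinates). Camera axes: x right, y down, z forward; pixel columns grow to the right and rows downward; lengths in mm; the calibration is good to about 2 mm. The wrist camera is an equidistant fisheye: a pixel r from the principal point sees the ray r / f radians off the axis. A picture is of the moment at which its call begins: read the wrist's pose just before it. calibration takes no time and is no camera call; for the wrist camera it gives the pose at the moment of the call.
- env.job_done(): hands the job in; it is judged then, once.
Trained networks look in the newest picture that a camera, given by its name, has taken for a name from the list of things; names that differ only in an ending like _2 or _b are one class to them, and where a whole thing is asked for, a point or a joint stands for the part that bears it (a point fixed in the world has none). Each returns a list of dicts, best first, with "conf" (0 to 1); they miss things now and then, are a little off and sometimes report something else, mostly with a low value. They report only what shows in the picture. A call takes as long as a camera call. They do not tell look-alikes from the thing itself.
- env.look_for(camera, label): "position" ([row, column] as shares, 0 to 1, of the picture: columns of its width, rows of its height, amid what is visible of it).
The state is a dict: "t": time; "joints": joint angles; "qvel": joint speeds; "tau": joint torques, N m; "eef_pos": TCP position; "tcp_rot": TCP orientation; "ft_force": force on the tool from outside, world axes, zero at the start; "moment": the same for the moment, N m; "opening": opening from 0.0 (shut) to 1.0 (fully open); "grip_force": force on a finger pad.
Only numpy, scipy, OpenCV 4.12 (cv2) and the standard library are available. Lean on these libraries where they do the work, as an engineer would, in place of code of your own. Each camera call takes 0.05 s, during which the arm holds its last target. There are 200 camera calls.

## Working session

There is one attempt and no reset: what is moved stays moved. The work goes in short steps, Python scripts to look and compute and a tool call to move; the robot and the scene stay as the last step left them, time stands still between calls to the robot, and variables do not carry over. Pictures are saved under pics/ and viewed, at most 10 in all, crops included, and the job is handed in when it is done.

Besides the shell and the picture viewer there is one more tool, called after ">>>" by a JSON object that holds its "api" and its "payload". carry_out: Moves the arm, as the interface text tells. Its arguments: {"type":"object","properties":{"series":{"type":"array","items":{"type":"array","items":{"type":"number","minimum":-1,"maximum":1}}},"fingers":{"type":"number"}},"required":["series"]}

```bash
mkdir -p pics; cat > h.py <<'E'
import numpy as np, cv2
from cell import env
def snap(n,f=None):
    im=env.read_camera(n)
    if f: cv2.imwrite('pics/'+f,im[:,:,::-1])
    return im
def ray(n,rc,cal=None):
    c=cal or env.calibration(n);K=np.array(c['K']);P=np.array(c['pose'])
    u,v=rc[1]*640,rc[0]*400
    x,y=(u-K[0,2])/K[0,0],(v-K[1,2])/K[1,1]
    if n=='wrist':
        r=np.hypot(x,y); s=np.sin(r)/r if r>1e-9 else 1; d=np.array([x*s,y*s,np.cos(r)])
    else: d=np.array([x,y,1.])
    d=P[:3,:3]@d; return P[:3,3],d/np.linalg.norm(d)
def atz(n,rc,z,cal=None):
    o,d=ray(n,rc,cal); return o+d*(z-o[2])/d[2]
def tri(r1,r2):
    (o1,d1),(o2,d2)=r1,r2
    A=np.stack([d1,-d2],1); s=np.linalg.lstsq(A,o2-o1,rcond=None)[0]
    a,b=o1+s[0]*d1,o2+s[1]*d2; return (a+b)/2,np.linalg.norm(a-b)
E
python3 - <<'E'
from h import *
np.set_printoptions(precision=1,suppress=True)
a=snap('scene','scene.png');b=snap('top','top.png')
cv2.imwrite('pics/both.png',np.vstack([a,b])[:,:,::-1][:,:,:])
for n in ['scene','top']:
    c=env.calibration(n);print(n,np.array(c['K'])[[0,1,0,1],[0,1,2,2]],np.array(c['pose'])[:3].round(2).tolist())
for l in ['jig','bed','tray','offcut0_mid','offcut1_mid','offcut2_mid','scraper','scraper_grip','knob_grip','weight','jar','bottle','mug','spatula']:
    R={n:env.look_for(n,l) for n in ['scene','top']}
    s=l
    for n in R:
        s+=' | '+n+' '+' '.join('(%d,%d c%.2f)'%(d['position'][1]*640,d['position'][0]*400,d['conf']) for d in R[n][:3])
    if R['scene'] and R['top']:
        p,e=tri(ray('scene',R['scene'][0]['position']),ray('top',R['top'][0]['position'])); s+=' -> %s e%.1f'%(p,e)
    print(s)
E
```

```text
scene [388.7 388.7 321.5 198.2] [[-0.83, 0.4, -0.38, 928.13], [0.56, 0.62, -0.55, 641.71], [0.02, -0.67, -0.74, 880.6]]
top [389.8 389.8 321.2 192.8] [[-0.01, -1.0, 0.06, 458.38], [-1.0, 0.01, 0.01, 41.46], [-0.01, -0.06, -1.0, 1346.69]]
jig | scene (334,227 c0.89) | top (321,197 c0.94) -> [502.4  70.  -37.9] e41.8
bed | scene (332,225 c0.92) | top (321,200 c0.70) -> [498.6  67.1 -35.7] e27.3
tray | scene (331,223 c0.89) (211,182 c0.56) (326,192 c0.48) | top (321,198 c0.82) (336,166 c0.41) -> [503.7  65.3 -21.5] e32.4
offcut0_mid | scene (328,192 c0.71) (254,179 c0.58) (287,195 c0.57) | top (414,218 c0.74) (337,216 c0.69) (387,167 c0.45) -> [ 380.6 -244.9 -209.4] e177.8
offcut1_mid | scene (342,201 c0.77) (344,224 c0.56) | top (321,197 c0.66) (316,211 c0.45) (335,169 c0.29) -> [494.5  75.6  83.2] e56.8
offcut2_mid | scene (343,222 c0.44) | top (204,154 c0.16) -> [635.7 336.1 356.7] e50.1
scraper | scene (264,123 c0.65) | top (455,210 c0.75) -> [ 463.9 -389.8   35.3] e7.1
scraper_grip | scene (260,125 c0.98) | top (452,211 c0.72) (316,211 c0.63) -> [ 469.3 -390.3   23.8] e11.2
knob_grip | scene (212,183 c0.71) (262,126 c0.65) (283,189 c0.51) | top (336,165 c0.58) -> [688.1 -22.2 179.5] e172.3
weight | scene (280,191 c0.66) (281,144 c0.56) | top (414,216 c0.68) (339,212 c0.57) -> [ 447.7 -327.6 -274.5] e4.0
jar | scene (328,190 c0.59) (345,226 c0.36) | top (400,135 c0.63) (337,214 c0.52) -> [597.  -54.6 165.4] e322.0
bottle | scene (206,136 c0.78) | top (453,151 c0.66) -> [ 665.9 -383.6   65.8] e12.7
mug | scene (461,303 c0.62) (342,201 c0.58) | top (199,228 c0.65) -> [410.2 472.   41.4] e18.1
spatula | scene (368,378 c0.97) | top
```

View pics/scene.png

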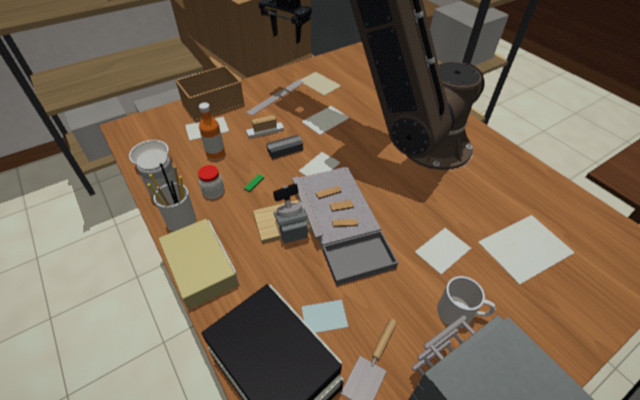

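View pics/top.png

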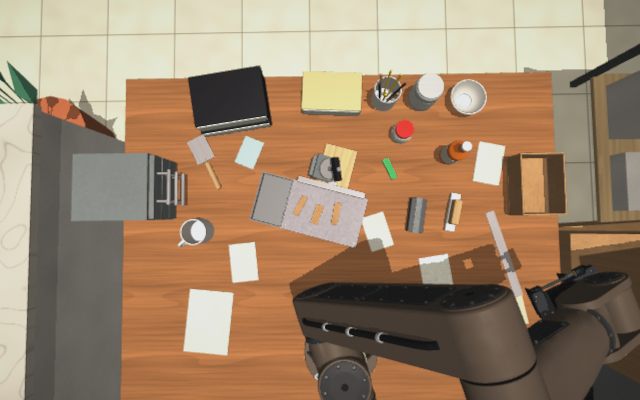

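Scene (pixels in the top view): the bed is at about (325,213), with the tray at (272,199). The three brown offcuts are at (300,205), (317,213) and (336,213). The knob is at (335,168), the scraper at (455,211) and the weight at (416,214). The strips shaped like an offcut are the three brown ones on the bed and a green one at (390,168). The green one is the decoy, because it's green and not on the bed. Next I'll enlarge the crop to confirm.

```bash
python3 - <<'E'
from h import *
a=cv2.imread('pics/top.png');b=cv2.imread('pics/scene.png')
f=lambda i,x,y,w,h,s:cv2.resize(i[y:y+h,x:x+w],None,fx=s,fy=s,interpolation=cv2.INTER_CUBIC)
L=np.vstack([f(a,245,145,130,100,4),f(b,250,160,130,50,4)])[:600]
R=np.vstack([f(a,400,180,70,75,4),f(b,240,105,70,75,4)])
R=cv2.copyMakeBorder(R,0,0,0,0,0)
H=np.zeros((600,800,3),np.uint8);H[:600,:520]=L;H[:600,520:800]=R[:600]
cv2.imwrite('pics/crop1.png',H)
np.set_printoptions(precision=1,suppress=True)
hsv=cv2.cvtColor(a,cv2.COLOR_BGR2HSV)
# offcuts: brown blobs in bed region
m=cv2.inRange(hsv,(5,80,90),(25,255,255));mm=np.zeros_like(m);mm[190:240,285:350]=m[190:240,285:350]
for c in cv2.findContours(mm,0,2)[0]:
    r=cv2.minAreaRect(c)
    if r[1][0]*r[1][1]>40: print('off',np.array(r[0]),np.array(r[1]),r[2],atz('top',(r[0][1]/400,r[0][0]/640),41))
for uv in [(288,179),(366,197),(355,246),(279,232),(263,174),(253,220)]: print(uv,atz('top',(uv[1]/400,uv[0]/640),36))
E
```

```text
off [303.  234.5] [ 9. 36.] 90.0 [393.5 119.2  41. ]
off [316.5 213.9] [ 7.3 19.1] 20.556045532226562 [461.7  73.2  41. ]
off [335.5 213.1] [ 6.4 22. ] 10.304845809936523 [463.6   9.9  41. ]
off [299.7 205.3] [ 5.6 20.7] 29.05460548400879 [491.  129.4  41. ]
(288, 179) [580.5 168.5  36. ]
(366, 197) [516.4 -93.5  36. ]
(355, 246) [353.1 -53.9  36. ]
(279, 232) [402.5 200.   36. ]
(263, 174) [598.6 253.   36. ]
(253, 220) [443.7 287.3  36. ]
```

View pics/crop1.png

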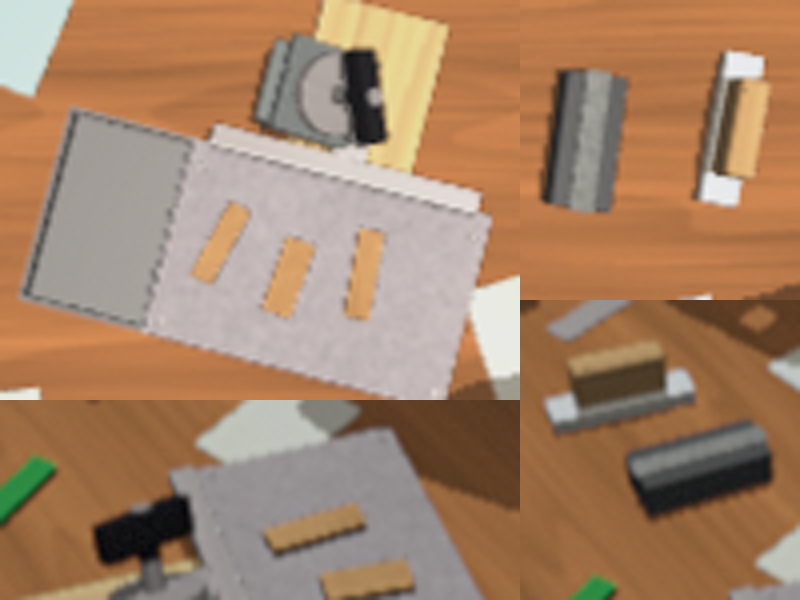

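The crop confirms it: the brown strips on the bed are the offcuts, the green one isn't on the bed, and the scraper (white sole, wooden grip) stands right of the dark weight. By hand I get a bed centre of about (471,45), yaw -13.9°. All the offcuts lie within x = -55..40 of the jig, so one pass will clear them. I'll move towards the scraper and measure with the wrist camera.

>>> {"api": "carry_out", "payload": {"series": [[0.7, 0.6, 0, 0], [0.7, 0.6, 0, 0], [0.7, 0.6, 0, 0], [0.7, 0.6, 0, 0], [0.5, 0.4, 0, 0]], "fingers": -1}}

```text
t: 2.0
eef_pos: [420.9, -429.0, 214.8]
tcp_rot: [3.141, -0.0, 0.42]
ft_force: [0.5, 0.2, -0.2]
opening: 0.997
grip_force: 0.0
```

```bash
python3 - <<'E'
from h import *
np.set_printoptions(precision=3,suppress=True)
s=env.state();print(s['t'],s['eef_pos'],s['tcp_rot'],s['opening'])
c=env.calibration('wrist');print(np.array(c['pose']),np.array(c['K'])[0])
im=snap('wrist','w1.png')
for l in ['scraper_grip','scraper','weight']:
    for d in env.look_for('wrist',l)[:2]: print(l,d['conf'],d['position'][1]*640,d['position'][0]*400,atz('wrist',d['position'],38,c))
E
```

```text
2.0 [ 420.948 -428.985  214.84 ] [ 3.141 -0.     0.42 ] 0.997160685547865
[[   0.407   -0.883   -0.234  487.426]
 [  -0.913   -0.394   -0.104 -398.806]
 [   0.       0.256   -0.967  386.969]
 [   0.       0.       0.       1.   ]] [309.707   0.    324.346]
scraper_grip 0.6 306.624 134.20000000000002 [ 467.515 -385.975   38.   ]
scraper 0.86 305.472 133.88 [ 467.33  -384.645   38.   ]
scraper 0.7 208.512 103.47999999999999 [ 457.293 -264.829   38.   ]
weight 0.96 210.624 104.80000000000001 [ 456.76  -267.978   38.   ]
```

View pics/w1.png

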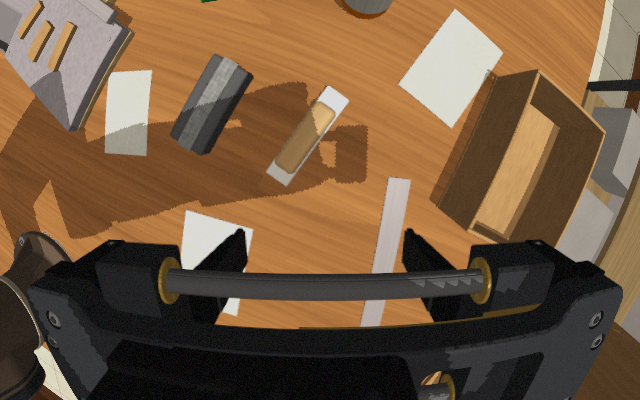

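The wrist view shows the scraper with its sole corners near (328,86), (350,98), (288,187) and (267,177), and the weight at (211,105). I'll work out its centre and yaw and check the height between views.

```bash
python3 - <<'E'
from h import *
np.set_printoptions(precision=1,suppress=True)
c=env.calibration('wrist');im=cv2.imread('pics/w1.png')
P=[atz('wrist',(v/400,u/640),16,c) for u,v in [(328,86),(350,98),(288,187),(267,177)]]
P=np.array(P);print(P);print('ctr',P.mean(0));d=(P[0]+P[1]-P[2]-P[3])[:2];print('yaw',np.degrees(np.arctan2(d[1],d[0])),np.linalg.norm(d)/2, np.linalg.norm(P[0]-P[1]))
# grip top by two views: grip centroid in top and wrist
top=cv2.imread('pics/top.png')
def blob(i,x0,y0,x1,y1,lo,hi):
    m=cv2.inRange(cv2.cvtColor(i,cv2.COLOR_BGR2HSV),lo,hi)[y0:y1,x0:x1];k=cv2.findContours(m,0,2)[0];k=max(k,key=cv2.contourArea);r=cv2.minAreaRect(k);return np.array(r[0])+[x0,y0],r
t,r=blob(top,445,190,475,235,(12,60,170),(25,140,255));print(t,r)
for q in [(327,125-12),]: pass
g=[(r0['position']) for r0 in env.look_for('top','scraper_grip')[:1]]
w=env.look_for('wrist','scraper_grip')[0]['position']
print(tri(ray('wrist',w,c),ray('top',(t[1]/400,t[0]/640))), tri(ray('wrist',w,c),ray('scene',env.look_for('scene','scraper_grip')[0]['position'])))
E
```

```text
[[ 527.8 -386.6   16. ]
 [ 525.4 -416.1   16. ]
 [ 396.3 -391.7   16. ]
 [ 397.4 -363.    16. ]]
ctr [ 461.7 -389.3   16. ]
yaw -10.493811081910176 131.97486140088301 29.629644259112787
[456.9 211.3] ((11.90000057220459, 21.299999237060547), (7.244861125946045, 25.31229019165039), 10.30484676361084)
(array([ 465.8, -388.7,   57.9]), np.float64(2.483965230903639)) (array([ 470.1, -389.2,   26.8]), np.float64(10.349536550494692))
```

>>> {"api": "carry_out", "payload": {"series": [[0.16, 0.16, -0.3, -0.96], [0.16, 0.16, -0.3, -0.96], [0.16, 0.16, -0.3, -0.96], [0.16, 0.16, -0.3, -0.96], [0.16, 0.16, -0.3, -0.96]]}}

```text
t: 2.85
eef_pos: [458.6, -391.7, 139.1]
tcp_rot: [3.141, -0.0, -0.09]
ft_force: [0.5, -0.9, -0.1]
opening: 1.005
grip_force: 0.0
```

>>> {"api": "carry_out", "payload": {"series": [[0, 0, -0.2, -0.96], [0, 0, -0.4, 0], [0, 0, -0.2, 0], [0, 0, 0, 0], [0, 0, 0, 0]]}}

```text
t: 3.35
eef_pos: [459.0, -391.6, 100.1]
tcp_rot: [3.141, -0.0, -0.185]
ft_force: [0.4, -0.1, 0.4]
opening: 1.001
grip_force: 0.0
```

```bash
python3 - <<'E'
from h import *
np.set_printoptions(precision=3,suppress=True)
s=env.state();print(s['t'],s['eef_pos'],s['tcp_rot'],s['opening'])
c=env.calibration('wrist')
im=snap('wrist','w2.png')
for l in ['scraper_grip','scraper']:
    for d in env.look_for('wrist',l)[:2]: print(l,d['conf'],d['position'][1]*640,d['position'][0]*400,atz('wrist',d['position'],45,c))
E
```

```text
3.35 [ 458.984 -391.596  100.052] [ 3.141 -0.    -0.185] 1.0010219415364647
scraper_grip 0.89 317.696 198.92000000000002 [ 475.262 -388.61    45.   ]
scraper 0.92 317.376 196.0 [ 477.538 -388.803   45.   ]
scraper 0.56 23.616 212.08 [524.652 -48.508  45.   ]
```

View pics/w2.png

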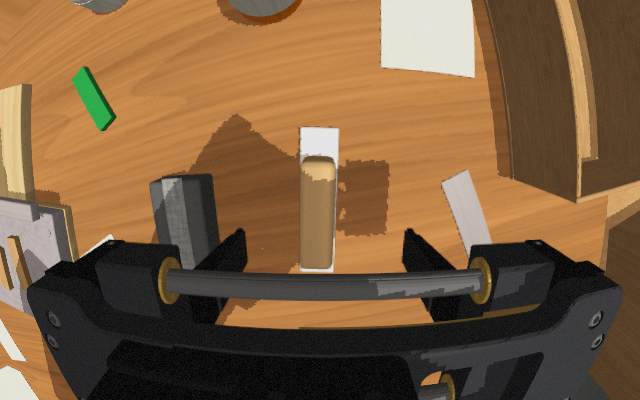

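The grip is at (318,210), centred between the fingers and parallel to them. I'll descend and close.

>>> {"api": "carry_out", "payload": {"series": [[0.06, 0.04, -0.4, 0], [0, 0, -0.4, 0], [0, 0, -0.4, 0], [0, 0, -0.28, 0], [0, 0, 0, 0]]}}

```text
t: 4.0
eef_pos: [461.8, -388.6, 24.4]
tcp_rot: [-3.14, 0.002, -0.184]
ft_force: [-0.5, 0.5, 0.6]
opening: 1.0
grip_force: 0.0
```

>>> {"api": "carry_out", "payload": {"series": [[0, 0, 0, 0], [0, 0, 0, 0], [0, 0, 0, 0], [0, 0, 0, 0], [0, 0, 0, 0]], "fingers": 1}}

```text
t: 4.5
eef_pos: [462.3, -389.1, 26.0]
tcp_rot: [3.141, -0.0, -0.184]
ft_force: [-0.8, -0.1, -0.8]
opening: 0.64
grip_force: 0.0
```

>>> {"api": "carry_out", "payload": {"series": [[0, 0, 0, 0], [0, 0, 0, 0], [0, 0, 0.2, 0], [0, 0, 0.4, 0], [0, 0, 0.4, 0]]}}

```text
t: 5.0
eef_pos: [462.1, -388.9, 76.7]
tcp_rot: [-3.141, 0.0, -0.184]
ft_force: [-1.1, -0.1, 0.2]
opening: 0.22
grip_force: 0.0
```

The fingers close more slowly than I allowed for, so I lifted before they made contact. I'll reopen, go back down and wait longer.

>>> {"api": "carry_out", "payload": {"series": [[0, 0, 0, 0], [0, 0, 0, 0], [0, 0, 0, 0], [0, 0, 0, 0], [0, 0, 0, 0]], "fingers": -0.2}}

```text
t: 5.5
eef_pos: [462.0, -388.8, 75.0]
tcp_rot: [-3.141, 0.001, -0.184]
ft_force: [-0.5, -0.5, 0.1]
opening: 0.567
grip_force: 0.0
```

```bash
python3 - <<'E'
from h import *
s=env.state();print(s['t'],s['opening'],s['eef_pos'])
c=env.calibration('wrist');snap('wrist','w3.png')
d=env.look_for('wrist','scraper_grip')[0];print(d,atz('wrist',d['position'],45,c))
E
```

```text
5.5 0.5670786925525654 [ 461.99300276 -388.81312002   75.00867514]
{'position': [0.498, 0.5036], 'conf': 0.83} [ 483.60310628 -390.52041234   45.        ]
```

View pics/w3.png

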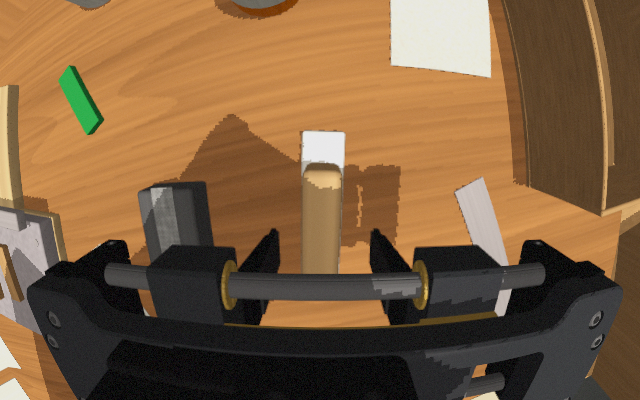

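The scraper still stands undisturbed and centred at (322,215), between the fingers.

>>> {"api": "carry_out", "payload": {"series": [[0, 0, -0.3, 0], [0, 0, -0.4, 0], [0, 0, -0.28, 0], [0, 0, 0, 0], [0, 0, 0, 0]]}}

```text
t: 6.1
eef_pos: [462.2, -389.0, 26.6]
tcp_rot: [-3.141, 0.0, -0.184]
ft_force: [-0.1, -0.0, 0.3]
opening: 0.602
grip_force: 0.0
```

>>> {"api": "carry_out", "payload": {"series": [[0, 0, 0, 0], [0, 0, 0, 0], [0, 0, 0, 0], [0, 0, 0, 0], [0, 0, 0, 0]], "fingers": 1}}

```text
t: 6.6
eef_pos: [462.2, -389.0, 26.9]
tcp_rot: [3.141, -0.0, -0.184]
ft_force: [-0.2, 1.3, 2.2]
opening: 0.276
grip_force: 29.9
```

>>> {"api": "carry_out", "payload": {"series": [[0, 0, 0, 0], [0, 0, 0, 0], [0, 0, 0, 0], [0, 0, 0, 0], [0, 0, 0, 0]]}}

```text
t: 7.1
eef_pos: [462.2, -389.0, 26.9]
tcp_rot: [3.141, -0.0, -0.184]
ft_force: [0.0, 1.7, 5.0]
opening: 0.27
grip_force: 29.9
```

It's gripped at 26 mm opening, 30 N. I'll lift it and carry it to the bed's -y end.

>>> {"api": "carry_out", "payload": {"series": [[0, 0, 0.3, 0], [0, 0, 0.6, 0], [0, 0, 0.7, 0], [0, 0.3, 0.5, 0], [0, 0.6, 0.2, 0]]}}

```text
t: 7.6
eef_pos: [462.8, -345.5, 144.8]
tcp_rot: [3.139, -0.004, -0.186]
ft_force: [0.2, -0.0, -2.0]
opening: 0.271
grip_force: 29.9
```

>>> {"api": "carry_out", "payload": {"series": [[-0.06, 0.8, 0, -0.12], [-0.06, 0.8, 0, -0.12], [-0.06, 0.8, 0, -0.12], [-0.06, 0.8, 0, -0.12], [-0.06, 0.8, 0, -0.1]]}}

```text
t: 8.1
eef_pos: [446.9, -142.6, 142.4]
tcp_rot: [3.141, -0.001, -0.246]
ft_force: [0.8, 0.0, -1.5]
opening: 0.272
grip_force: 29.9
```

>>> {"api": "carry_out", "payload": {"series": [[-0.06, 0.8, 0, 0], [0, 0.7, 0, 0], [0, 0.52, 0, 0], [0, 0, 0, 0], [0, 0, 0, 0]]}}

```text
t: 8.6
eef_pos: [444.4, -42.9, 142.2]
tcp_rot: [3.141, -0.001, -0.244]
ft_force: [-0.2, -0.4, -1.2]
opening: 0.272
grip_force: 29.9
```

```bash
python3 - <<'E'
from h import *
np.set_printoptions(precision=3,suppress=True)
s=env.state();print(s['t'],s['eef_pos'],s['tcp_rot'],s['opening'],s['grip_force'])
c=env.calibration('wrist');np.save('w4cal.npy',np.array(c['pose']))
im=snap('wrist','w4.png')
for l in ['offcut0_mid','offcut1_mid','offcut2_mid','knob_grip','bed','tray']:
    for d in env.look_for('wrist',l)[:3]: print(l,d['conf'],d['position'][1]*640,d['position'][0]*400,atz('wrist',d['position'],41,c))
E
```

```text
8.6 [444.415 -42.871 142.238] [ 3.141 -0.001 -0.244] 0.2721226610615704 29.880057871341705
offcut0_mid 0.94 417.92 18.48 [ 592.481 -166.391   41.   ]
offcut0_mid 0.89 262.08 196.08 [464.901  12.13   41.   ]
offcut1_mid 0.65 202.88 211.0 [465.345  74.472  41.   ]
offcut2_mid 0.7 324.288 211.68 [436.652 -39.856  41.   ]
offcut2_mid 0.59 148.672 199.07999999999998 [492.07  131.415  41.   ]
knob_grip 0.58 190.52800000000002 35.72 [631.664  40.294  41.   ]
knob_grip 0.49 258.816 197.32 [464.531  15.474  41.   ]
bed 0.57 196.096 136.88 [535.13   58.383  41.   ]
tray 0.97 195.32800000000003 131.8 [539.931  57.779  41.   ]
```

View pics/w4.png

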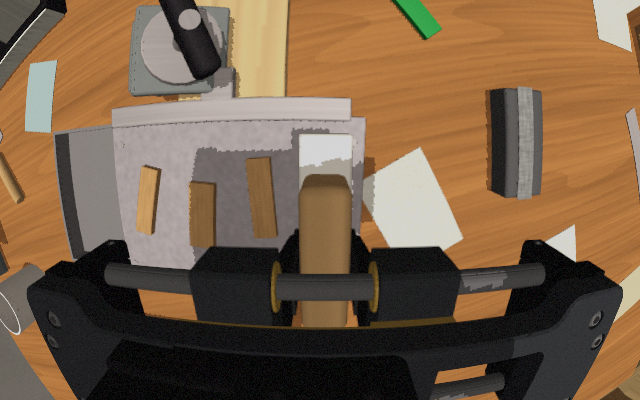

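The offcuts in the wrist view are at (148,199), (203,211) and (262,196). They agree with the top view within 3 mm, and the scraper hangs right of them over the bed. I'll lower it to just above the bed.

>>> {"api": "carry_out", "payload": {"series": [[0, 0, -0.4, 0], [0, 0, -0.4, 0], [0, 0, -0.4, 0], [0, 0, -0.28, 0], [0, 0, 0, 0]]}}

```text
t: 9.45
eef_pos: [443.5, -43.2, 66.3]
tcp_rot: [3.141, 0.003, -0.246]
ft_force: [0.1, -0.2, -1.9]
opening: 0.274
grip_force: 29.9
```

>>> {"api": "carry_out", "payload": {"series": [[0, 0, -0.06, 0], [0, 0, 0, 0], [0, 0, 0, 0], [0, 0, 0, 0], [0, 0, 0, 0]]}}

```text
t: 9.95
eef_pos: [444.3, -43.0, 65.0]
tcp_rot: [3.142, -0.001, -0.245]
ft_force: [1.0, 0.6, -1.2]
opening: 0.272
grip_force: 29.9
```

>>> {"api": "carry_out", "payload": {"series": [[0.072, 0.291, 0, 0], [0.072, 0.291, 0, 0], [0.072, 0.291, 0, 0], [0.072, 0.291, 0, 0], [0.072, 0.291, 0, 0]]}}

```text
t: 10.45
eef_pos: [462.4, 30.3, 64.8]
tcp_rot: [3.142, -0.0, -0.245]
ft_force: [-0.4, 0.6, -1.5]
opening: 0.271
grip_force: 29.9
```

>>> {"api": "carry_out", "payload": {"series": [[0.072, 0.291, 0, 0], [0.072, 0.291, 0, 0], [0.072, 0.291, 0, 0], [0.072, 0.291, 0, 0], [0.072, 0.291, 0, 0]]}}

```text
t: 10.95
eef_pos: [480.4, 103.2, 64.8]
tcp_rot: [3.142, -0.0, -0.245]
ft_force: [0.5, -0.3, -1.3]
opening: 0.277
grip_force: 29.9
```

>>> {"api": "carry_out", "payload": {"series": [[0.072, 0.291, 0, 0], [0.072, 0.291, 0, 0], [0.072, 0.291, 0, 0], [0.072, 0.291, 0, 0], [0.072, 0.291, 0, 0]]}}

```text
t: 11.45
eef_pos: [498.4, 176.5, 64.6]
tcp_rot: [3.141, 0.0, -0.245]
ft_force: [-0.6, 0.2, -1.8]
opening: 0.271
grip_force: 29.9
```

```bash
python3 - <<'E'
from h import *
np.set_printoptions(precision=3,suppress=True)
s=env.state();print(s['t'],s['eef_pos'],s['tcp_rot'],s['opening'],s['ft_force'])
a=snap('scene')[180:300,280:420];b=snap('top')[145:255,240:380];w=snap('wrist')
f=lambda i,wd,h:cv2.resize(i,(wd,h),interpolation=cv2.INTER_CUBIC)
cv2.imwrite('pics/s5.png',np.vstack([np.hstack([f(a,380,300),f(b,380,300)]),np.hstack([f(w[:,:480],380,300),np.zeros((300,380,3),np.uint8)])])[:,:,::-1])
E
```

```text
11.45 [498.441 176.494  64.628] [ 3.141  0.    -0.245] 0.270805797201754 [-0.578  0.153 -1.75 ]
```

View pics/s5.png

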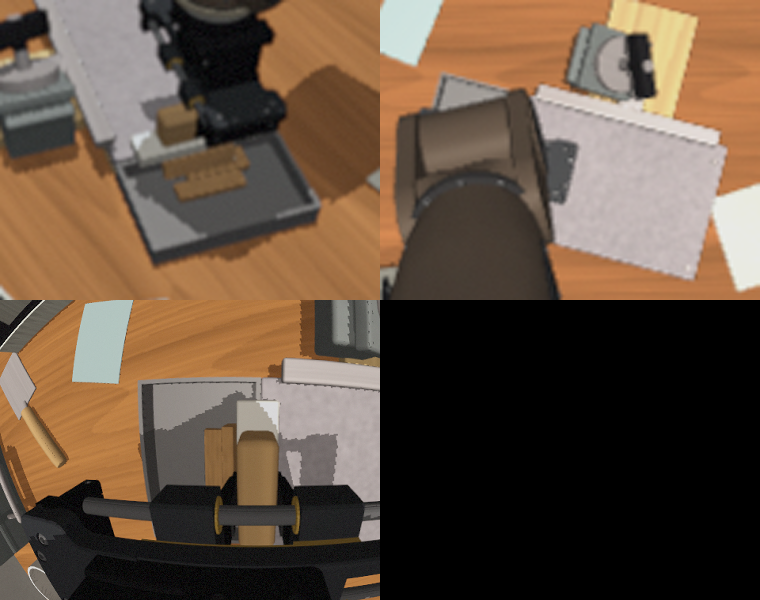

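The strips are in the tray in front of the scraper, but one may be hidden. I'll lift and move back to look.

>>> {"api": "carry_out", "payload": {"series": [[0, 0, 0.4, 0], [0, 0, 0.6, 0], [0, -0.3, 0.6, 0], [0, -0.8, 0, 0], [0, -0.9, 0, 0]]}}

```text
t: 12.1
eef_pos: [498.1, 74.4, 145.6]
tcp_rot: [-3.141, -0.002, -0.243]
ft_force: [0.9, -0.9, -2.1]
opening: 0.275
grip_force: 29.9
```

>>> {"api": "carry_out", "payload": {"series": [[-0.1, -0.9, 0, 0], [-0.1, -0.9, 0, 0], [-0.1, -0.9, 0, 0], [-0.1, -0.9, 0, 0], [0, -0.5, 0, 0]]}}

```text
t: 12.6
eef_pos: [477.1, -132.8, 144.7]
tcp_rot: [3.141, 0.0, -0.248]
ft_force: [0.0, 0.4, -1.9]
opening: 0.272
grip_force: 29.9
```

```bash
python3 - <<'E'
from h import *
np.set_printoptions(precision=2,suppress=True)
s=env.state();print(s['t'],s['eef_pos'],s['tcp_rot'],s['opening'])
a0=snap('scene');b0=snap('top')
f=lambda i,wd,h:cv2.resize(i,(wd,h),interpolation=cv2.INTER_CUBIC)
cv2.imwrite('pics/s6.png',np.hstack([f(a0[220:290,310:410],400,280),f(b0[165:235,245:345],400,280)])[:,:,::-1])
cv2.imwrite('pics/sc6.png',a0[:,:,::-1]);cv2.imwrite('pics/tp6.png',b0[:,:,::-1])
E
```

```text
12.6 [ 477.09 -132.82  144.69] [ 3.14  0.   -0.25] 0.2717965246825444
```

View pics/s6.png

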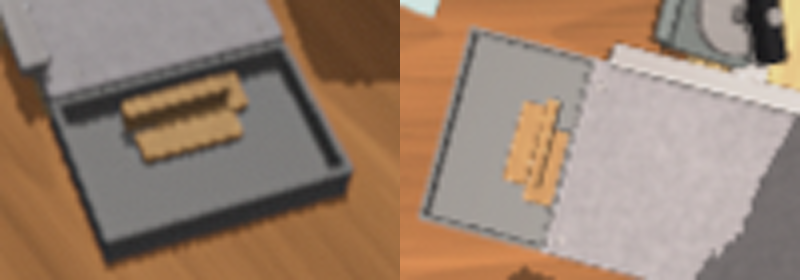

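All three strips lie in the tray, two side by side and one on top, just past the bed edge. Their centres are about 14 mm or more beyond it. Now I'll put the scraper back where it stood.

>>> {"api": "carry_out", "payload": {"series": [[-0.06, -0.8, 0, 0], [-0.06, -0.9, 0, 0], [-0.06, -0.9, 0, 0], [-0.06, -0.9, 0, 0], [-0.06, -0.9, 0, 0]]}}

```text
t: 13.2
eef_pos: [462.6, -351.0, 144.6]
tcp_rot: [-3.141, 0.0, -0.245]
ft_force: [0.4, -0.3, -1.7]
opening: 0.275
grip_force: 29.9
```

>>> {"api": "carry_out", "payload": {"series": [[0, -0.5, 0, 0], [0, -0.2, -0.4, 0], [0, 0, -0.7, 0], [0, 0, -0.7, 0], [0, 0, -0.3, 0]]}}

```text
t: 13.7
eef_pos: [462.1, -383.4, 36.9]
tcp_rot: [-3.139, 0.004, -0.245]
ft_force: [0.2, 0.8, -0.3]
opening: 0.273
grip_force: 29.9
```

>>> {"api": "carry_out", "payload": {"series": [[0, 0, -0.2, 0], [0, 0, -0.05, 0], [0, 0, 0, 0], [0, 0, 0, 0], [0, 0, 0, 0]]}}

```text
t: 14.2
eef_pos: [463.6, -385.1, 28.2]
tcp_rot: [3.141, -0.001, -0.245]
ft_force: [0.3, -0.9, -2.0]
opening: 0.272
grip_force: 29.9
```

>>> {"api": "carry_out", "payload": {"series": [[0, 0, -0.03, 0], [0, 0, 0, 0], [0, 0, 0, 0], [0, 0, 0, 0], [0, 0, 0, 0]]}}

```text
t: 14.7
eef_pos: [463.5, -385.1, 26.9]
tcp_rot: [3.141, -0.001, -0.245]
ft_force: [-0.4, 0.6, 9.3]
opening: 0.271
grip_force: 30.0
```

>>> {"api": "carry_out", "payload": {"series": [[0, 0, 0, 0], [0, 0, 0, 0], [0, 0, 0, 0], [0, 0, 0, 0], [0, 0, 0, 0]], "fingers": -1}}

```text
t: 15.2
eef_pos: [463.2, -384.8, 25.6]
tcp_rot: [3.142, 0.0, -0.245]
ft_force: [-0.7, -0.1, -0.0]
opening: 0.634
grip_force: 0.0
```

>>> {"api": "carry_out", "payload": {"series": [[0, 0, 0.4, 0], [0, 0, 0.7, 0], [0, 0, 0.9, 0], [0, 0, 0.9, 0], [0, 0, 0.9, 0]]}}

```text
t: 15.7
eef_pos: [462.9, -384.5, 217.5]
tcp_rot: [-3.142, 0.0, -0.245]
ft_force: [-0.2, 0.0, -0.6]
opening: 0.993
grip_force: 0.0
```

```bash
python3 - <<'E'
from h import *
np.set_printoptions(precision=1,suppress=True)
im={'top':cv2.imread('pics/tp6.png'),'scene':cv2.imread('pics/sc6.png')}
# black wing outlines
for n,(x0,y0,x1,y1) in {'top':(318,145,350,192),'scene':(262,175,312,212)}.items():
    g=im[n][y0:y1,x0:x1].max(2);m=(g<60).astype(np.uint8)
    k=max(cv2.findContours(m,0,2)[0],key=cv2.contourArea);r=cv2.minAreaRect(k);M=cv2.moments(k)
    c=np.array([M['m10']/M['m00']+x0,M['m01']/M['m00']+y0]);print(n,c,r[1],r[2],cv2.boxPoints(r)+[x0,y0])
    if n=='top': ct=c
    else: print(tri(ray('top',(ct[1]/400,ct[0]/640)),ray('scene',(c[1]/400,c[0]/640))))
print(atz('top',(ct[1]/400,ct[0]/640),125))
E
```

```text
top [335.2 168.8] (22.76883888244629, 8.061017990112305) 81.8698959350586 [[329.5 158.2]
 [337.4 157.1]
 [340.7 179.6]
 [332.7 180.8]]
scene [285.9 192.3] (12.691827774047852, 25.383655548095703) 66.03750610351562 [[272.  192.3]
 [295.2 182. ]
 [300.4 193.6]
 [277.2 203.9]]
(array([602.8,  11. , 119.8]), np.float64(0.9748019968754242))
[602.6  10.9 125. ]
```

The scraper is released. The knob wing's centre triangulates to (603,11,120) with a miss of 1 mm, wing yaw about +8° in projection. I'll go above it and refine with the wrist camera from two places.

>>> {"api": "carry_out", "payload": {"series": [[0.1, 0.8, 0.1, 0], [0.2, 0.85, 0.1, 0], [0.2, 0.85, 0.1, 0], [0.2, 0.85, 0.1, 0.9], [0.2, 0.85, 0.1, 0.9]]}}

```text
t: 16.2
eef_pos: [508.2, -173.1, 240.9]
tcp_rot: [3.141, -0.0, -0.053]
ft_force: [-0.7, 0.2, 0.5]
opening: 1.001
grip_force: 0.0
```

>>> {"api": "carry_out", "payload": {"series": [[0.2, 0.85, 0, 0.95], [0.3, 0.85, 0, 0.95], [0.3, 0.85, 0, 0], [0.3, 0.85, 0, 0], [0, 0, 0, 0]]}}

```text
t: 16.7
eef_pos: [564.1, -0.5, 240.5]
tcp_rot: [-3.141, -0.0, 0.147]
ft_force: [-0.1, -1.1, 0.1]
opening: 0.999
grip_force: 0.0
```

```bash
python3 - <<'E'
from h import *
np.set_printoptions(precision=3,suppress=True)
s=env.state();print(s['t'],s['eef_pos'],s['tcp_rot'],s['opening'])
c=env.calibration('wrist');np.save('w7.npy',np.array(c['pose']))
im=snap('wrist','w7.png')
for d in env.look_for('wrist','knob_grip')[:2]: print(d['conf'],d['position'][1]*640,d['position'][0]*400,atz('wrist',d['position'],120,c))
E
```

```text
16.7 [564.075  -0.497 240.521] [-3.141 -0.     0.147] 0.9989264331592884
0.72 549.184 237.4 [ 556.171 -284.001  120.   ]
0.57 316.672 157.0 [602.724  13.353 120.   ]
```

View pics/w7.png

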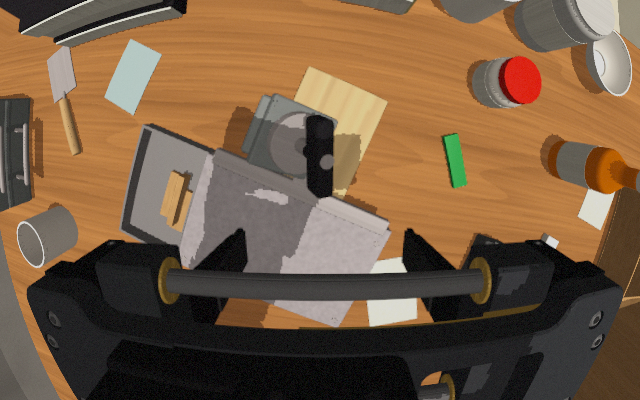

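The wing lies at columns 305–333 and rows 115–198, centred at (318,157) and nearly parallel to the tool's x axis. The jar and bottle are far enough away. I've used all my picture views, so I'll fit the wing box to its black silhouette in the three cameras.

```bash
cat > fit.py <<'E'
from h import *
from scipy.optimize import minimize
from scipy.spatial.transform import Rotation as R
def proj(n,c,X):
    K=np.array(c['K']);P=np.array(c['pose']);q=(X-P[:3,3])@P[:3,:3]
    if n=='wrist':
        r=np.hypot(q[:,0],q[:,1]);t=np.arctan2(r,q[:,2]);x,y=q[:,0]/r*t,q[:,1]/r*t
    else: x,y=q[:,0]/q[:,2],q[:,1]/q[:,2]
    return np.stack([x*K[0,0]+K[0,2],y*K[1,1]+K[1,2]],1)
B=np.array([[a,b,c] for a in(-38,38) for b in(-9,9) for c in(-15,15)],float)
def Rk(th,jy): return (R.from_euler('z',jy)*R.from_euler('x',np.pi/6)*R.from_euler('z',th)).as_matrix()
def mask(im,box,thr=60):
    x0,y0,x1,y1=box;m=(im[y0:y1,x0:x1].max(2)<thr).astype(np.uint8)
    n,l,s,_=cv2.connectedComponentsWithStats(m);o=np.zeros(im.shape[:2],np.uint8);o[y0:y1,x0:x1]=l==1+s[1:,4].argmax();return o
S=6
def cost(p,V,jy,full=False):
    X=p[:3]+B@Rk(p[3],jy).T;J=[]
    for n,c,mk,box in V:
        x0,y0,x1,y1=box
        u=(proj(n,c,X)+.5-[x0,y0])*S
        h=cv2.convexHull(np.round(u).astype(np.int32));a=np.zeros(((y1-y0)*S,(x1-x0)*S),np.uint8);cv2.fillConvexPoly(a,h,1)
        J.append(1-(a&mk).sum()/(a|mk).sum())
    return J if full else sum(J)
def prep(n,c,im,box,thr=60):
    x0,y0,x1,y1=box;m=mask(im,box,thr)[y0:y1,x0:x1]
    mk=(cv2.resize(m.astype(np.float32),None,fx=S,fy=S,interpolation=cv2.INTER_LINEAR)>.5).astype(np.uint8)
    return n,c,mk,box
def fit(V,p0,jy):
    best=None
    for d in (0,.15,-.15):
        q=np.array(p0,float);q[3]+=d
        r=minimize(cost,q,(V,jy),method='Nelder-Mead',options=dict(initial_simplex=np.vstack([q]+[q+np.eye(4)[i]*[6,6,6,.15][i] for i in range(4)]),maxiter=300))
        if best is None or r.fun<best.fun: best=r
    return best
E
python3 - <<'E'
from fit import *
np.set_printoptions(precision=3,suppress=True)
cw=dict(env.calibration('wrist'));cw['pose']=np.load('w7.npy')
I=cv2.imread
T=prep('top',env.calibration('top'),I('pics/tp6.png'),(318,145,350,192))
C=prep('scene',env.calibration('scene'),I('pics/sc6.png'),(262,175,312,212))
W=prep('wrist',cw,I('pics/w7.png'),(295,105,345,205),50)
jy=np.radians(-13.9)
for V in ([T,C,W],[C,W],[T,C]):
    b=fit(V,[603,12,120,.45],jy);print(b.x,cost(b.x,V,jy,True),[v[2].sum()/36 for v in V])
    p=b.x;d=p[:2]-[471,45];e=np.array([np.cos(jy),np.sin(jy)]);print('jig',d@e,d@[-e[1],e[0]])
E
```

```text
[603.159  11.459 117.098   0.528] [np.float64(0.3739009717723276), np.float64(0.2640661369291275), np.float64(0.23270846068509587)] [np.float64(150.66666666666666), np.float64(255.66666666666666), np.float64(1896.6666666666667)]
jig 136.34685132182202 -0.8102286540465219
[602.967  11.63  117.804   0.534] [np.float64(0.26037219044550064), np.float64(0.23475000282355063)] [np.float64(255.66666666666666), np.float64(1896.6666666666667)]
jig 136.11942395612485 -0.6905225308230479
[601.295   9.544 116.036   0.618] [np.float64(0.3759721416134649), np.float64(0.23064638144069938)] [np.float64(150.66666666666666), np.float64(255.66666666666666)]
jig 134.99682220524204 -3.1176381809368534
```

>>> {"api": "carry_out", "payload": {"series": [[0.2, 0.06, -0.3, 0.32], [0.2, 0.06, -0.3, 0], [0.2, 0.06, -0.3, 0], [0.18, 0.06, -0.3, 0], [0, 0, 0, 0]], "fingers": -0.2}}

```text
t: 17.3
eef_pos: [602.3, 7.3, 177.5]
tcp_rot: [-3.141, 0.004, 0.176]
ft_force: [-0.6, -0.7, 0.2]
opening: 0.638
grip_force: 0.0
```

```bash
python3 - <<'E'
from fit import *
np.set_printoptions(precision=3,suppress=True)
s=env.state();print(s['t'],s['eef_pos'],s['tcp_rot'],s['opening'])
c2=dict(env.calibration('wrist'));np.save('w8.npy',np.array(c2['pose']));snap('wrist','w8.png')
I=cv2.imread
cw=dict(c2);cw['pose']=np.load('w7.npy');jy=np.radians(-13.9)
p=np.array([603,11.5,118,.5])
u=proj('wrist',c2,p[:3]+B@Rk(p[3],jy).T);print('pred box',u.min(0),u.max(0))
x0,y0=np.maximum((u.min(0)-12).astype(int),0);x1,y1=(u.max(0)+12).astype(int);y1=min(y1,232)
im=I('pics/w8.png');g=im[y0:y1,x0:x1].max(2)
for thr in (50,70,90):
    W2=prep('wrist',c2,im,(x0,y0,x1,y1),thr);W=prep('wrist',cw,I('pics/w7.png'),(295,105,345,205),thr)
    W,W2=[(n,c,cv2.morphologyEx(m,3,np.ones((31,31),np.uint8)),b) for n,c,m,b in (W,W2)]
    C=prep('scene',env.calibration('scene'),I('pics/sc6.png'),(262,175,312,212),thr)
    for V in ([W,W2,C],[W,C]):
        b=fit(V,p,jy);print(thr,b.x,np.array(cost(b.x,V,jy,True)),[int(v[2].sum()/36) for v in V])
d=cv2.resize(g,(24,30),interpolation=cv2.INTER_AREA)
for r in d[::1]: print(' '.join('%3d'%v for v in r))
E
```

```text
17.3 [602.266   7.303 177.493] [-3.141  0.004  0.176] 0.6376526007331237
pred box [299.158 161.314] [339.65  266.557]
50 [602.143  10.931 115.983   0.529] [0.235 0.218 0.285] [1906, 1940, 246]
50 [602.288  11.195 116.332   0.531] [0.231 0.283] [1906, 246]
70 [602.412  11.035 117.755   0.52 ] [0.222 0.202 0.218] [1970, 2001, 274]
70 [602.961  11.374 118.389   0.526] [0.215 0.218] [1970, 274]
90 [602.676  11.729 120.11    0.502] [0.211 0.192 0.19 ] [2164, 2087, 308]
90 [603.26   11.799 120.535   0.515] [0.212 0.188] [2164, 308]
 92  92  91  90  91  92  93  93  91  89  86  79  88 111 143 164 165 166 166 165 162 157 159 164
 92  91  90  88  86  85  85  86  88  90  92  91  88  83  81 106 133 157 165 164 160 157 162 167
 95  94  93  92  92  92  92  87  84  85  89  92  93  92  91  87  81  88 121 151 156 160 165 169
 99 105 113 117 118 119 119 116 110 105  98  91  91  93  94  92  90  88  83  87 123 161 167 170
119 122 122 120 121 121 121 119 119 118 117 111  95  91  93  94  92  91  91  91  91 141 169 170
121 122 122 121 122 120 120 120 121 118 113 112 103  97  91  92  92  90  92  92  97 156 
[... 1611 characters left out ...]
  25  24 141 228 227 227 229
119 119 119 119 119 118  74  25  23  21  23  22  23  26  26  23  26  26  21 155 228 227 229 231
118 119 118 118 119 118 104  27  22  21  22  24  25  26  25  27  29  34  24 169 227 227 230 231
118 119 118 118 118 118 104  28  21  24  22  22  24  25  38  87 105 109  88 179 227 228 230 231
117 117 118 118 118 117 103  28  20  20  19  25  25  41  95 120 118 118 119 187 228 230 231 231
115 119 117 113 110 102 102  28  25  22  20  23  28  83 116 119 117 118 120 171 229 231 231 231
109 128 127 122 111 114 114  28  23  22  21  22  32 105 118 120 117 118 122 197 230 231 231 231
130 132 132 131 129 129 107  28  23  23  23  22  29 101 117 119 117 118 110 209 231 231 231 231
```

Two wrist places plus the scene camera agree on a wing centre of (602.6, 11.3, 118.5), with the wing 0.52 rad before the jig's x axis, so turn is about 0.13. I'll descend.

>>> {"api": "carry_out", "payload": {"series": [[0, 0.08, -0.3, 0.23], [0, 0, -0.3, 0], [0, 0, 0, 0], [0, 0, 0, 0], [0, 0, 0, 0]]}}

```text
t: 17.85
eef_pos: [602.6, 11.1, 151.8]
tcp_rot: [3.141, -0.001, 0.2]
ft_force: [-0.2, -0.7, 0.3]
opening: 0.596
grip_force: 0.0
```

>>> {"api": "carry_out", "payload": {"series": [[0, 0, -0.3, 0], [0, 0, -0.3, 0], [0, 0, -0.24, 0], [0, 0, -0.1, 0], [0, 0, 0, 0]]}}

```text
t: 18.35
eef_pos: [602.3, 11.0, 103.6]
tcp_rot: [3.141, 0.0, 0.2]
ft_force: [0.8, -2.2, 0.5]
opening: 0.598
grip_force: 0.6
```

>>> {"api": "carry_out", "payload": {"series": [[0, 0, 0, 0], [0, 0, 0, 0], [0, 0, 0, 0], [0, 0, 0, 0], [0, 0, 0, 0]], "fingers": 1}}

```text
t: 18.85
eef_pos: [602.2, 12.0, 104.2]
tcp_rot: [-3.141, -0.0, 0.2]
ft_force: [-1.2, 4.3, 5.3]
opening: 0.315
grip_force: 28.4
```

>>> {"api": "carry_out", "payload": {"series": [[0, 0, 0, 0], [0, 0, 0, 0], [0, 0, 0, 0], [0, 0, 0, 0], [0, 0, 0, 0]]}}

```text
t: 19.35
eef_pos: [602.2, 11.9, 104.1]
tcp_rot: [-3.141, -0.001, 0.2]
ft_force: [-1.7, 5.7, 5.6]
opening: 0.313
grip_force: 28.5
```

```bash
python3 -c "
from h import *
s=env.state();print(s['t'],s['eef_pos'],s['tcp_rot'],s['ft_force'],s['moment'],s['opening'],s['grip_force'])"
```

```text
19.35 [602.1994189  11.9431241 104.1393984] [-3.14087226e+00 -5.06532430e-04  1.99908441e-01] [-1.65419074  5.73106341  5.62629775] [1.41709229 0.3354126  0.06317349] 0.31310298324364244 28.49937448860146
```

Pinched at 30 mm, as expected for the tilted wing. Now I'll push 14 mm along the screw axis.

>>> {"api": "carry_out", "payload": {"series": [[0.009, 0.034, -0.061, 0], [0.009, 0.034, -0.061, 0], [0.009, 0.034, -0.061, 0], [0.009, 0.034, -0.061, 0], [0, 0, 0, 0]]}}

```text
t: 19.85
eef_pos: [604.1, 18.6, 92.2]
tcp_rot: [-3.141, -0.001, 0.2]
ft_force: [-3.2, 4.0, 8.4]
opening: 0.316
grip_force: 28.8
```

```bash
python3 -c "
from h import *
s=env.state();print(s['t'],s['eef_pos'],s['tcp_rot'],s['ft_force'],s['moment'],s['opening'],s['grip_force'])
c=env.calibration('wrist');np.save('w9.npy',np.array(c['pose']));snap('wrist','w9.png')
from fit import *
im=cv2.imread('pics/w9.png');jy=np.radians(-13.9)
a=np.array([-.5*-np.sin(jy),-.5*np.cos(jy),.866])
for thr in (50,90):
  for k in (0,14):
    p=np.r_[np.array([602.6,11.3,118.5])-a*k,.52];u=proj('wrist',dict(c),p[:3]+B@Rk(.52,jy).T);print(k,u.min(0),u.max(0))
g=im[120:280,270:370].max(2);d=cv2.resize(g,(25,32),interpolation=cv2.INTER_AREA)
for i,r in enumerate(d): print(120+5*i,' '.join('%3d'%v for v in r))
"
```

```text
19.85 [604.06820746  18.57254934  92.1925718 ] [-3.14135232e+00 -5.94151406e-04  2.00103938e-01] [-3.23201442  3.95896923  8.36841435] [1.09686902 0.53758211 0.06992396] 0.31567124082434933 28.768631733837537
0 [307.85467383 191.43801942] [373.94987185 339.87503275]
14 [296.90391183 181.14703535] [356.9667742  323.33989309]
0 [307.85467383 191.43801942] [373.94987185 339.87503275]
14 [296.90391183 181.14703535] [356.9667742  323.33989309]
120 178 191 197 204 203 203 201 171 199 235 235 235 235 233 233 235 235 235 235 235 228 225 230 235 235
125 131 131 132 145 177 189 192 186 233 235 235 235 233 233 234 235 235 235 235 232 226 228 234 236 235
130 137 136 135 135 133 133 132 200 225 230 235 234 232 233 235 235 235 235 234 227 226 233 235 235 235
135  83 113 136 140 140 138 151 171 170 171 175 188 227 235 235 235 233 224 223 226 231 235 235 235 235
140  72  65  68  91 116 136 168 170 170 168 165 163 167 178 190 203 181 164 160 169 205 235 236 235 235
145  91  88  80  72  66  87 137 166 168 166 163 164 167 169 171 175 168 159 157 165 169 172 224 235 235
150  94  94  94  92  89  82  74  
[... 1970 characters left out ...]
  24  51  24  23  21  21  21  24  27  28  26  26  26  24  24  19  13  15  32
250  63  70  15  14  15  20  21  75  78  24  23  21  23  25  25  27  27  27  24  26  23  22  15  15  15
255  29  13  14  14  16  22  23  71 102  22  23  20  23  24  26  26  27  29  26  24  22  22  20  15  18
260  61  16  16  15  18  23  19  71 104  22  19  21  24  25  27  27  28  26  31  29  23  22  21  17  14
265  94  27  14  17  19  23  24  89 100  21  23  22  23  25  28  28  50  94 110 114  83  22  22  16  18
270  80  41  27  25  29  28  28  89  84  28  29  29  27  30  32  55 100 104 101 103 101  28  30  26  25
275  58  57  56  55  55  54  54  54  53  53  53  54  54  52  53  53  53  53  54  54  54  54  54  55  55
```

The tool moved 13.7 mm along the axis with only a spring-like reaction, and the wing silhouette shifted as predicted. I'll push 1.5 mm more and start turning clockwise.

>>> {"api": "carry_out", "payload": {"series": [[0.004, 0.015, -0.026, 0], [0, 0, 0, 0], [0, 0, 0, -0.4], [0, 0, 0, -0.4], [0, 0, 0, -0.4]]}}

```text
t: 20.4
eef_pos: [604.1, 19.1, 92.1]
tcp_rot: [3.142, -0.001, 0.073]
ft_force: [-6.8, 3.4, 20.8]
opening: 0.318
grip_force: 31.3
```

```bash
python3 -c "
from h import *
s=env.state();print(s['t'],s['joints'],s['eef_pos'],s['tcp_rot'],s['ft_force'],s['moment'],s['opening'],s['grip_force'])
"
```

```text
20.4 [-7.77339637e-02  6.04793498e-01  1.73012165e+00  1.77517293e-04
  8.05824668e-01  1.41960155e+00] [604.10562353  19.08018695  92.05803531] [ 3.14159090e+00 -8.62404695e-04  7.33379365e-02] [-6.76279451  3.37103055 20.77514528] [1.31139927 1.54610679 0.47890536] 0.3178238556173667 31.262683421373367
```

Vertical force is up to 21 N, so the knob is bottomed. I'll keep turning.

>>> {"api": "carry_out", "payload": {"series": [[0, 0, 0, -0.5], [0, 0, 0, -0.5], [0, 0, 0, -0.5], [0, 0, 0, -0.5], [0, 0, 0, -0.5]]}}

```text
t: 20.9
eef_pos: [603.4, 19.7, 92.0]
tcp_rot: [-3.141, 0.001, -0.189]
ft_force: [-10.4, 6.4, 22.0]
opening: 0.321
grip_force: 38.1
```

```bash
python3 -c "
from fit import *
s=env.state();print(s['t'],s['eef_pos'],s['tcp_rot'],s['ft_force'],s['moment'],s['opening'],s['grip_force'])
c=dict(env.calibration('wrist'));snap('wrist','w10.png')
im=cv2.imread('pics/w10.png')
g=im[150:272,250:390].max(2);d=cv2.resize(g,(28,24),interpolation=cv2.INTER_AREA)
for i,r in enumerate(d): print(150+5*i,' '.join('%3d'%v for v in r))
"
```

```text
20.9 [603.42534001  19.7313433   91.95972436] [-3.14072590e+00  9.96426392e-04 -1.89041901e-01] [-10.35834083   6.40464902  21.99546816] [2.42797719 2.29967112 0.64509228] 0.32121380733296734 38.123626933665946
150 128 129 130 129 161 165 163 159 159 163 166 169 157 154 162 164 166 194 229 226 230 230 230 231 231 230 230 226
155 134 135 136 132 161 165 163 159 160 163 166 168 157 154 163 164 166 165 222 226 231 231 230 231 231 230 230 226
160  77  81  84  86 123 132 136 140 153 162 165 167 155 153 162 162 164 163 204 226 231 230 230 230 231 230 226 226
165  64  66  66  66  65  67  67  67  74  82  83  84  82  82  83  82  82  83 106 171 229 230 230 216 188 180 166 180
170  86  88  89  88  89  89  89  89  89  90  90  91  90  91  91  90  90  90  91  93 191 188 185 177 168 170 160 157
175  92  93  93  93  92  92  93  91  91  89  88  91  91  93  93  93  92  92  93  95 163 170 167 165 168 166 158 158
180  93  93  92  92  92  91  88  85  82  82  84  90  77  69  62  69  88  92  92 101 176 171 167 165 168 160 157 158
185  92  92  92  92  92  90  89  95 107 114 110  55  23  19  17  19  26  50  
[... 1194 characters left out ...]
 168
240 114 120 120 122 121 114  28  15  17  29  20  22  22  22  22  24  27  26  26  25  22  15  15  46 151 163 168 169
245  41  45  48  49 108  61  14  14  19  32  28  22  21  22  24  25  26  27  24  26  21  19  16  15 118 192  74  73
250  26  24  23  24  68  18  15  14  20  36  78  22  20  23  22  25  27  24  26  36  25  22  14  16  24 131  26  26
255  24  24  25  30  20  12  13  15  21  34 118  37  21  22  22  26  25  48 101 114 102  26  14  13  12  26  30  26
260  25  23  30  87  49  15  16  17  21  37 118  44  21  23  21  24  38 108 119 117 119  32  17  13  15  55  84  26
265  26  24  43  97  71  16  15  19  20  53 118  43  21  22  23  24  66 118 118 117 114  28  21  17  15  76  98  38
```

The wing is following the tool: the silhouette stays aligned and the turn is about 0.6. I'll carry on.

>>> {"api": "carry_out", "payload": {"series": [[0, 0, 0, -0.5], [0, 0, 0, -0.5], [0, 0, 0, -0.5], [0, 0, 0, -0.5], [0, 0, 0, -0.5]]}}

```text
t: 21.45
eef_pos: [604.7, 19.9, 92.0]
tcp_rot: [-3.139, -0.002, -0.452]
ft_force: [-1.0, 7.0, 15.9]
opening: 0.321
grip_force: 31.9
```

```bash
python3 -c "
from fit import *
s=env.state();print(s['t'],s['eef_pos'],s['tcp_rot'],s['ft_force'],s['moment'],s['opening'],s['grip_force'])
"
```

```text
21.45 [604.73654219  19.92119071  92.00938312] [-3.13935123e+00 -1.57425323e-03 -4.51542344e-01] [-0.97846959  6.98150389 15.91029737] [ 2.22868349 -0.03501688  0.16610992] 0.32063312646551057 31.88224034383893
```

>>> {"api": "carry_out", "payload": {"series": [[0, 0, 0, -0.5], [0, 0, 0, -0.5], [0, 0, 0, -0.5], [0, 0, 0, -0.5], [0, 0, 0, -0.5]]}}

```text
t: 21.95
eef_pos: [605.6, 19.7, 92.0]
tcp_rot: [-3.138, -0.003, -0.714]
ft_force: [-1.0, 7.1, 13.6]
opening: 0.307
grip_force: 31.5
```

>>> {"api": "carry_out", "payload": {"series": [[0, 0, 0, -0.4], [0, 0, 0, -0.4], [0, 0, 0, -0.4], [0, 0, 0, 0], [0, 0, 0, 0]]}}

```text
t: 22.45
eef_pos: [605.8, 19.6, 91.9]
tcp_rot: [-3.137, -0.002, -0.838]
ft_force: [0.4, 5.5, 11.1]
opening: 0.298
grip_force: 31.2
```

```bash
python3 -c "
from fit import *
s=env.state();print(s['t'],s['joints'][5],s['eef_pos'],s['tcp_rot'],s['ft_force'],s['moment'],s['opening'],s['grip_force'])
c=dict(env.calibration('wrist'));snap('wrist','w11.png')
im=cv2.imread('pics/w11.png')
g=im[150:272,250:390].max(2);d=cv2.resize(g,(28,16),interpolation=cv2.INTER_AREA)
for i,r in enumerate(d): print(150+8*i,' '.join('%3d'%v for v in r))
"
```

```text
22.45 2.3297353567177015 [605.80938707  19.57345449  91.87436021] [-3.13736700e+00 -2.44182426e-03 -8.37536630e-01] [ 0.41047331  5.462333   11.13625958] [ 1.99000949 -0.60297407 -0.01662065] 0.29767410676575257 31.1949573433958
150 223 223 222 216 214 206 176 186 202 221 221 218 222 223 223 223 223 223 223 223 220 220 222 223 223 216 192 193
158 222 223 223 222 186 150 154 157 157 169 181 209 219 222 223 223 223 223 223 223 221 219 220 222 223 223 214 187
166 220 222 223 207 159 149 147 154 157 157 148 124 149 213 219 223 223 223 223 223 223 221 219 220 223 223 223 212
174 220 220 196 173 160 160 149 147 140 106  81  85  89 102 147 174 221 223 223 223 223 223 220 219 221 223 223 223
182 205 176 152 154 157 159 142  98  82  86  88  86  88  86  96 123 155 168 170 200 223 223 223 220 219 220 221 221
190 160 156 153 151 134  98  80  87  89  89  88  77  35  21  18  22  22  22  28  38 118 196 199 199 187 159 156 159
198 152 157 131  93  82  87  86  85  92  96 100  56  19  19  21  23  24  25  22  25  57 161 160 161 156 151 150 153
206 110  92  81  87  83  86  97 110 115 116 115  59  18  19
[... 284 characters left out ...]
 151
230  88  85 110 116 116 116 115 115  77  61 112  54  19  19  20  24  24  23  22  23  30  73  98 144 162 160 159 153
238  87 102 118 116 116 116 112  52  16  17 100  48  18  19  20  23  25  24  22  22  18  18  60 118 135 162 161 159
246  73  94  99 100 104 113  52  13  14  18  56  24  18  21  21  23  24  30  38  30  20  13  14  62 117 125 139 115
254  23  23  23  23  26  52  13  12  15  18  28  19  19  20  19  24  65 109 112 110  59  17  13  14  62  26  23  23
262  22  24  23  24  45  15  13  13  18  19  45  20  19  19  21  37 112 114 112 114  78  19  13  13  16  46  26  24
270  23  23  23  50  86  38  12  16  19  20 104  41  20  20  21  31 102 114 112 114  66  19  14  14  43  90  47  23
```

There's no stop torque yet, so I'll turn a bit more to feel for the stop.

>>> {"api": "carry_out", "payload": {"series": [[0, 0, 0, -0.4], [0, 0, 0, -0.4], [0, 0, 0, -0.4], [0, 0, 0, -0.3], [0, 0, 0, 0]]}}

```text
t: 23.0
eef_pos: [606.1, 18.3, 92.2]
tcp_rot: [-3.138, -0.004, -0.994]
ft_force: [1.3, -1.9, 13.5]
opening: 0.295
grip_force: 31.1
```

```bash
python3 -c "
from fit import *
s=env.state();print(s['t'],s['joints'][5],s['eef_pos'],s['tcp_rot'],s['ft_force'],s['moment'],s['opening'],s['grip_force'])
"
```

```text
23.0 2.4872030800272276 [606.09785179  18.31303083  92.151148  ] [-3.13750647 -0.00379067 -0.99437037] [ 1.2837395  -1.85740249 13.45581811] [ 0.44001287 -0.55756435  0.39381179] 0.29486428305421397 31.093570799457666
```

Torque has risen to 0.39 Nm, so it's at the stop. I'll release and back off straight up.

>>> {"api": "carry_out", "payload": {"series": [[0, 0, 0, 0], [0, 0, 0, 0], [0, 0, 0, 0], [0, 0, 0, 0], [0, 0, 0, 0]], "fingers": -0.2}}

```text
t: 23.5
eef_pos: [597.4, 14.8, 90.2]
tcp_rot: [3.125, 0.004, -0.992]
ft_force: [-37.7, -34.0, 28.6]
opening: 0.584
grip_force: 26.3
```

>>> {"api": "carry_out", "payload": {"series": [[0, 0, 0.3, 0], [0, 0, 0.4, 0], [0, 0, 0.5, 0], [0, 0, 0.6, 0], [0, 0, 0.6, 0]]}}

```text
t: 24.0
eef_pos: [603.9, 18.9, 210.9]
tcp_rot: [3.141, 0.001, -0.994]
ft_force: [0.1, -0.1, -0.3]
opening: 0.603
grip_force: 0.0
```

>>> {"api": "carry_out", "payload": {"series": [[-0.2, 0, 0.6, 0.9], [-0.2, 0, 0, 0.9], [-0.3, 0, 0, 0.9], [-0.3, 0, 0, 0.9], [0, 0, 0, 0]]}}

```text
t: 24.5
eef_pos: [553.0, 19.0, 240.2]
tcp_rot: [3.141, 0.001, -0.615]
ft_force: [0.8, -0.7, -0.7]
opening: 0.599
grip_force: 0.0
```

```bash
python3 - <<'E'
from fit import *
np.set_printoptions(precision=3,suppress=True)
s=env.state();print(s['t'],s['eef_pos'],s['tcp_rot'],s['opening'])
c=dict(env.calibration('wrist'));snap('wrist','w12.png');snap('scene','sc12.png')
jy=np.radians(-13.9);a=np.array([.5*np.sin(jy),-.5*np.cos(jy),.866])
im=cv2.imread('pics/w12.png');q=np.array([602.6,11.3,118.5])-11*a
u=proj('wrist',c,q+B@Rk(-.6,jy).T);print(u.min(0),u.max(0))
x0,y0=np.maximum(u.min(0)-15,0).astype(int);x1,y1=(u.max(0)+15).astype(int);y1=min(y1,232)
V=[prep('wrist',c,im,(x0,y0,x1,y1),70),prep('scene',env.calibration('scene'),cv2.imread('pics/sc12.png'),(262,175,312,212),70)]
for V_ in (V,V[:1],V[1:]):
  for k in (0,11):
    b=min((minimize(lambda p:cost(np.r_[np.array([602.6,11.3,118.5])-p[0]*a,p[1]],V_,jy),[k,t],method='Nelder-Mead',options=dict(initial_simplex=[[k,t],[k+5,t],[k,t+.2]])) for t in (-.6,-.2,.3)),key=lambda r:r.fun);print(b.x,b.fun)
for l in ['scraper_grip']:
    print([(d['conf'],d['position']) for d in env.look_for('scene',l)[:2]])
E
```

```text
24.5 [552.958  18.957 240.231] [ 3.141  0.001 -0.615] 0.5988565798962886
[277.429 110.246] [318.4   192.154]
[12.234 -0.712] 0.5220857456794423
[12.168 -0.706] 0.5231221618704348
[18.809 -0.663] 0.2001204519566897
[18.559 -0.675] 0.20018842495060385
[10.443 -0.922] 0.24091871640332296
[10.273 -0.909] 0.24111056989771062
[]
```

The fit after release gives the wing held about 11–12 mm in and 0.7 rad past the jig's x axis, a turn of about 1.3. I'll check that the scraper and tray are undisturbed, then hand in.

```bash
python3 - <<'E'
from h import *
b=snap('top','tp12.png')[:,:,::-1];p=cv2.imread('pics/tp6.png');o=cv2.imread('pics/top.png')
f=lambda i,x0,y0,x1,y1:cv2.inRange(cv2.cvtColor(np.ascontiguousarray(i[y0:y1,x0:x1]),cv2.COLOR_BGR2HSV),(8,90,150),(22,200,255))
for i in (p,b): m=cv2.moments(f(i,258,178,292,222),True);print('tray brown',m['m00'],m['m10']/max(m['m00'],1)+258,m['m01']/max(m['m00'],1)+178)
for d in env.look_for('top','scraper')[:1]: print('scraper',d['conf'],d['position'][1]*640,d['position'][0]*400)
for n,(x,y) in dict(weight=(416,214),jar=(403,131),bottle=(455,151),mug=(195,231),spatula=(207,165)).items():
    print(n,np.abs(b[y-15:y+15,x-15:x+15].astype(int)-o[y-15:y+15,x-15:x+15]).mean().round(1))
print(env.job_done())
E
```

```text
tray brown 286.0 277.7167832167832 201.32517482517483
tray brown 286.0 277.7167832167832 201.32517482517483
scraper 0.7 454.528 215.32
weight 0.5
jar 0.5
bottle 0.6
mug 0.4
spatula 0.5
the job is handed in; nothing more can be done
None
```

The job is handed in with no verdict returned: by my checks the three offcuts are in the tray, the scraper stands on the table off the jig, the knob is held in about 11–12 mm at about 1.3 rad, and the bystanders have not moved; when I released the knob, the wrist force briefly showed about 38 N sideways.

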